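Reset the bench controller under its push-latch cover

TASK

Reset the bench controller: press the ribbed front of its flush grey cover fully in and let go, so that the push latch pops the cover open, then push the round key in the recess underneath fully down and let it come up. Then press the cover down fully in again so that it latches shut, and take the hand away. Work only by pressing with the fingertips: do not press the other round key standing open on the deck, and leave the things round about and on the controller where they are, none of them shoved away, lifted or knocked over.

Things in the scene. Friction and masses are not known exactly. Their poses are not given: they have to be found in the camera images.
- controller: white bench controller, fixed to the bench, 150 (x) x 200 (y) x 55 mm, with a 20 mm higher hump with a blank display along its rear (x +36 to +73 mm, top at z 75 mm). Origin: centre of the underside, on the bench. x points from its front to its rear (away from the robot at yaw 0), y to its left, z up. The deck is at z = 55 mm.
- recess_floor (a point): middle of the floor of the recess in the deck, at (-12, 35, 29) mm in the controller's frame. The recess is 59 mm (x) by 93 mm (y) and 26 mm deep, holds the reset key and is closed by the flush grey cover.
- cover_hinge (a point): middle of the cover's hinge line, at the rear of the recess, at (16, 35, 53) mm in the controller's frame; does not move with the cover. The hinge line runs along the controller's y. The cover is a flat grey plate 56 mm from hinge to free front edge, 90 mm wide, 4 mm thick; shut, its top is 2 mm above the hinge line.
- cover_ribs (a point): point on the cover's top face at its three dark finger ribs, 43 mm in front of the hinge, mid-width; moves with the cover. Press here to open (3 to 8 N to move it in; press slowly to the stop, 15 N there). To close, come down above the hinge line behind the raised cover and press its upper face (which then looks to the rear) forward and down along the arc, ending on the ribs, to the stop.
- cover_edge (a point): middle of the cover's free front edge, 56 mm from the hinge; moves with the cover. At full opening it is 18 mm in front of the hinge line and 53 mm above it. A damped spring always drives the cover open (0.14 N m shut, 0.10 N m fully open); released, it rises by itself in about a second.
- cover (a joint): cover angle, rad. 0 latched flush; negative pressed in, stop at -0.10 (4.3 mm at the ribs); positive open, stop at 1.25 (72 degrees). Push-push latch: from shut, press below -0.065 and let go: it rises to 1.25. The latch re-arms above 0.5; then press down to below -0.065 (best to the stop) and let go: it returns to 0 and stays. Another press would open it again.
- reset_key_top (a point): centre of the top of the round grey key in the recess, 23 mm across, at (-27, 35, 44.5) mm in the controller's frame when up, 43 mm in front of the hinge line, 10.5 mm below the deck; under the cover while that is shut. Faces up, moves with the key.
- reset_key (a joint): travel of the key in the recess, m: 0 up, 0.005 fully down; springs back. 1.5 N to start, 4 N fully down.
- deck_key_top (a point): centre of the top of the other round grey key, same size, standing open on the right of the deck, top at (-33, -58, 63.5) mm in the controller's frame. Not to be pressed.
- deck_key (a joint): travel of the deck key, m: 0 up, 0.005 fully down. Same spring as the other key.
- specimen_jar: white jar with black cap, 56 mm across, 72 mm tall, standing left of the controller; loose; origin at the centre of its underside, z up. To be left alone.
- dropper_vial: small white dropper bottle, 18 mm across, 42 mm tall, at the controller's left front; loose; origin at the centre of its underside, z up. To be left alone.
- spare_eyepiece: black eyepiece, 33 mm across, 47 mm tall, right of the controller; loose; origin at the centre of its underside, z up. To be left alone.
- objective_can: black can with white screw cap, 35 mm across, 52 mm tall, right of the controller; loose; origin at the centre of its underside, z up. To be left alone.
- tape_roll: roll of tape lying flat, 66 mm across, 18 mm high, behind the controller; loose; origin at the centre of its underside, z up. To be left alone.
- eraser: eraser in a sleeve, 21 x 46 x 13 mm, behind the controller; loose; origin at the centre of its underside, z up. To be left alone.
- cover_glass_box: small flat box, 30 x 30 x 14 mm, standing on the right of the controller's deck behind the deck key; loose; origin at the centre of its underside, z up. To be left alone.

How it is judged (in metres and radians):
On the way, in this order (a step that is already met when the one before it is completed fails the run):
1. the cover is pressed in below flush (value of joint cover below -0.035 rad), for 0.02 s.
2. the cover has popped open (value of joint cover above 1.1 rad), for 0.1 s.
3. the key in the recess is pressed down (value of joint reset_key above 0.004 m), for 0.05 s.
4. the key is up again and the cover is pressed in below flush (value of joint reset_key below 0.0015 m and value of joint cover below -0.05 rad), for 0.02 s.
At the end, for the whole second after the job is handed in: The cover is latched shut within -0.03 to +0.04 rad of flush and at rest; both keys are up (within 1.5 mm) (value of joint cover between -0.03 and 0.04 rad and velocity of joint cover between -0.05 and 0.05 rad/s and value of joint each of reset_key, deck_key below 0.0015 m); the robot touches nothing.
It fails at once if the deck key is pressed by more than 2.5 mm (value of joint deck_key above 0.0025 m).
It fails at once if a thing standing round or on the controller is moved by more than 20 mm (distance of any of specimen_jar, dropper_vial, spare_eyepiece, objective_can, tape_roll, eraser, cover_glass_box from where it was at the start of the episode above 0.02 m).
It fails at once if a thing standing round or on the controller is lifted by more than 8 mm (height (world z) of any of specimen_jar, dropper_vial, spare_eyepiece, objective_can, tape_roll, eraser above 0.008 m or height (world z) of cover_glass_box above 0.063 m).
It fails at once if a thing standing round or on the controller is tipped by more than 0.4 rad (angle between any of specimen_jar, dropper_vial, spare_eyepiece, objective_can, tape_roll, eraser, cover_glass_box's own z axis and vertical above 0.4 rad).
It also fails if it takes over 48 s, if anything falls off the work surface, if the arm or the gripper's body presses on something with over 40 N, if the wrist force passes 120 N, or if a joint passes its speed limit or range.

ROBOT

A 7-joint arm with a two-finger parallel gripper is mounted at the origin on a cart in front of the work surface, level with it; the furniture and walls round the work are solid. World frame = base frame: x ahead of the robot, y to its left, z up, the work surface at z = 0. Lengths are in mm, angles in rad, forces in N, time in s.
With the tool pointing down it reaches from about 400 to 875 mm from the base axis. Payload 6.5 kg.
Tool frame: the origin (TCP) lies at the very end of the fingers, on their centre line; the grasp point (between the pads) lies 19 mm behind it (arm.hold_point_z is the distance from the TCP to the grasp point, in mm); x points along the fingers, y is the direction in which the jaws open and shut, and the axes are right-handed (so a half turn about x gives the same grasp; the last joint's range is limited). The gripper opens to 85 mm and grips with 20 to 120 N. Pads are 22 mm wide; open, the fingers measure 114 mm over their backs; the gripper's body (76 mm by 85 mm) begins 54 mm behind the grasp point. The pads swing forward as they close: fully open they stand 13 mm farther back than shut.
Start: joints at [-1.331, 0.536, -0.004, 1.538, 0.003, 1.067, -0.071], TCP at [195.682, 619.838, 231.29] pointing down, gripper open.
Joint ranges: [-2.7, 2.7], [-0.37, 2.16], [-1.27, 1.26], [0.24, 2.4], [-1.31, 4.45], [0.19, 1.91], [-2.76, 2.76]. Speed limits (rad/s): [2.39, 2.39, 3.14, 3.14, 3.14, 3.14, 3.14].

INTERFACE

Orientations are given as a rotation vector (axis times angle).
In Python, from rig import arm gives the robot as it stands.
- The arm moves only by the shell command python3 -m crank 'ROWS' [FORCE]. ROWS is JSON, a list of rows, each an object with "jaw": the opening in per cent of the stroke, from 0 (shut) to 100 (fully open); "dp": the shift along the world's x, y, z in cm, a list of three; "twist": the turn about the world's z in rad. A call has 1 to 5 rows; each row is the pose to reach, as a shift and turn from the pose measured when the call began; what a row does not reach only later rows make up. A row lasts 1/8 s, in which the tool goes at most 62.5 mm and 10.7 degrees, less where a joint would pass 70% of its speed; a pose out of reach is approached as far as the arm can. A call with a gripper value outside its range is refused whole. The fingers move at their own pace and stop on an object; FORCE is the grip in N (left out, the last holds). Time passes only in rows, so rows that repeat a pose let the fingers close. It gives the time, the measured TCP pose, the force and the opening at its end, in the units of the state.
- arm.get_state(): the state, without advancing time (a new reading comes with each control period).
- arm.get_image(name): name is "side" or "top"; returns the picture (420x560x3 uint8, red, green, blue); there is no depth.
- arm.get_calibration(name): a dict with "fx", "fy", "cx", "cy" (pixels), "D" ([k1, k2, p1, p2, k3] as OpenCV has them; the pictures are not rectified), "T" (4x4, takes a point from camera to world coordinates). Camera axes: x right, y up, looking along -z (the intrinsics and any distortion apply to the point x, -y, -z); pixel columns grow to the right and rows downward; lengths in mm; the calibration is good to about 2 mm. A picture is of the moment at which its call begins. get_calibration takes no time and is no camera call.
- arm.sign_off(): hands the job in, once; it reports no verdict.
Trained networks look in the newest picture that a camera, given by its name, has taken for a name from the list of things; names that differ only in an ending like _2 or _b are one class to them, and where a whole thing is asked for, a point or a joint stands for the part that bears it (a point fixed in the world has none). Each returns a list of dicts, best first, with "confidence" (0 to 1); they miss things now and then, are a little off and sometimes report something else, mostly with a low value. They report only what shows in the picture. A call takes as long as a camera call.
- arm.find_in(camera, query): "box" ([left, top, width, height] in pixels, round what is visible of it).
- arm.masks_of(camera, query): "pixels" (420x560 bool, what is visible of it) and "box" ([left, top, width, height] in pixels, round what is visible of it).
- arm.tip_of(camera, query): "point" ([column, row] in pixels: a listed point, or the origin of a listed thing).
The state is a dict: "t": time; "joints": joint angles; "joint_vel": joint speeds; "joint_efforts": joint torques, N m; "position": TCP position; "ee_rot": TCP orientation; "contact_force": force on the tool from outside, world axes, zero at the start; "torque": the same for the moment, N m; "width": finger opening in mm.
Only numpy, scipy, OpenCV 4.12 (cv2) and the standard library are available. Lean on these libraries where they do the work, as an engineer would, in place of code of your own. Each camera call takes 0.05 s, during which the arm holds its last target.

## Working session

There is one attempt and no reset: what is moved stays moved. The work goes in short steps, Python scripts to look and compute and a shell command to move; the robot and the scene stay as the last step left them, time stands still between calls to the robot, and variables do not carry over. Pictures are saved under pics/ and viewed, and the job is handed in when it is done.

```bash
ls; mkdir -p pics; python3 - <<'E'
from rig import arm
import cv2
s=arm.get_state(); print({k:s[k] for k in('t','position','ee_rot','width','contact_force')})
for n in('side','top'):
    cv2.imwrite(f'pics/{n}0.png',arm.get_image(n)[:,:,::-1])
    c=arm.get_calibration(n); print(n,c)
E
```

```text
pics
{'t': 0.0, 'position': array([195.50170195, 619.24947469, 230.40682061]), 'ee_rot': array([ 0.23857819,  1.55757921, -0.2413023 ]), 'width': 85.14392858524135, 'contact_force': array([ 0.61856821,  0.79326379, -0.32175995])}
side {'fx': 472.71279283691354, 'fy': 472.71279283691354, 'cx': 281.44798760558376, 'cy': 211.92655431341015, 'D': array([-0.03054565,  0.        ,  0.        ,  0.        ,  0.        ]), 'T': array([[ 9.85719133e-01,  1.01527848e-01, -1.34349864e-01,
         4.94646153e+02],
       [-1.68294717e-01,  6.21831035e-01, -7.64854922e-01,
        -6.38686199e+02],
       [ 5.88884075e-03,  7.76542503e-01,  6.30037350e-01,
         6.05265568e+02],
       [ 0.00000000e+00,  0.00000000e+00,  0.00000000e+00,
         1.00000000e+00]])}
top {'fx': 525.1921984082552, 'fy': 525.1921984082552, 'cx': 268.02811829894335, 'cy': 209.12739147942054, 'D': array([-0.19765098,  0.        ,  0.        ,  0.        ,  0.        ]), 'T': array([[-7.30648361e-03,  9.97457261e-01, -7.08916589e-02,
         5.56175864e+02],
       [-9.99678603e-01, -5.56492081e-03,  2.47330178e-02,
         4.27441820e+01],
       [ 2.42756217e-02,  7.10495859e-02,  9.97177342e-01,
         1.14124669e+03],
       [ 0.00000000e+00,  0.00000000e+00,  0.00000000e+00,
         1.00000000e+00]])}
```

View pics/side0.png

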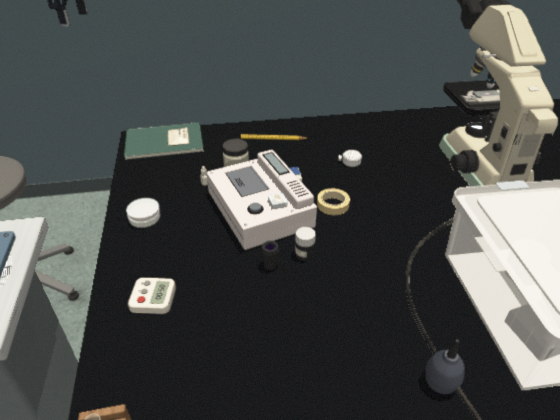

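View pics/top0.png

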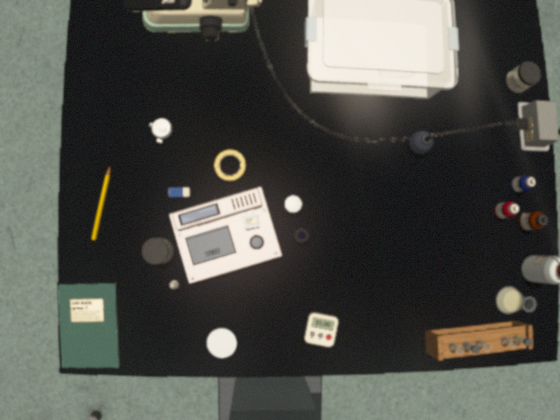

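The side picture shows the controller near (258,200), with its cover at (245,180) and the deck key at (256,208). In the top picture the cover is at (210,245), with ribs near (212,253), and the deck key is at (257,242). Next I'll fit the pose from both views.

```bash
cat > h.py <<'E'
import numpy as np, cv2
from rig import arm
from scipy.optimize import least_squares
def cal(n):
    c=arm.get_calibration(n); K=np.array([[c['fx'],0,c['cx']],[0,c['fy'],c['cy']],[0,0,1]]); return K,np.array(c['D']),np.array(c['T'])
CAL={n:cal(n) for n in('side','top')}
def proj(n,P):
    K,D,T=CAL[n]; P=np.atleast_2d(P).astype(float)
    q=(P-T[:3,3])@T[:3,:3]; q=q*[1,-1,-1]
    return cv2.projectPoints(q.reshape(-1,1,3),np.zeros(3),np.zeros(3),K,D)[0].reshape(-1,2)
def tri(obs): # {cam:px}
    f=lambda X: np.concatenate([proj(n,X)[0]-p for n,p in obs.items()])
    r=least_squares(f,[600,100,50]); return r.x,np.abs(r.fun).max()
def ctrl(pose,P):
    x,y,a=pose[:3]; z=pose[3] if len(pose)>3 else 0
    c,s=np.cos(a),np.sin(a); P=np.atleast_2d(P).astype(float)
    return P@np.array([[c,s,0],[-s,c,0],[0,0,1]])+[x,y,z]
E
python3 - <<'E'
from h import *
N={'controller':(0,0,0),'recess_floor':(-12,35,29),'cover_hinge':(16,35,53),'cover_ribs':(-27,35,55),'cover_edge':(-40,35,54),'deck_key_top':(-33,-58,63.5)}
obs=[]
for cam in('side','top'):
    for q in list(N)+['specimen_jar','dropper_vial','spare_eyepiece','objective_can','cover_glass_box']:
        r=arm.tip_of(cam,q)
        print(cam,q,[(np.round(d['point'],1).tolist(),round(d['confidence'],2)) for d in r[:2]])
        if q in N and r and r[0]['confidence']>.4: obs.append((cam,q,r[0]['point']))
f=lambda p:np.concatenate([proj(c,ctrl(p,N[q]))[0]-o for c,q,o in obs])
r=least_squares(f,[560,100,0.2,0],loss='soft_l1'); print(r.x); print(np.round(f(r.x).reshape(-1,2),1).tolist())
im={c:arm.get_image(c) for c in('side','top')}
for c,(x0,y0) in {'side':(190,130),'top':(140,170)}.items():
    cr=cv2.resize(im[c][y0:y0+120,x0:x0+150],None,fx=5,fy=5,interpolation=cv2.INTER_CUBIC)
    cv2.imwrite(f'pics/crop_{c}.png',cr[:,:,::-1])
E
```

```text
side controller [([260.3, 211.2], 0.94)]
side recess_floor [([246.1, 187.9], 0.62)]
side cover_hinge [([257.0, 175.7], 0.72)]
side cover_ribs [([237.9, 181.9], 0.96)]
side cover_edge [([236.6, 181.9], 0.71), ([297.2, 172.1], 0.27)]
side deck_key_top [([253.2, 203.0], 0.5), ([333.5, 206.4], 0.44)]
side specimen_jar [([235.5, 171.6], 0.88), ([296.2, 177.4], 0.21)]
side dropper_vial [([204.4, 179.1], 0.42)]
side spare_eyepiece [([270.5, 264.1], 0.95)]
side objective_can [([305.1, 253.1], 0.64)]
side cover_glass_box [([276.2, 204.0], 0.7)]
top controller [([228.6, 236.0], 0.67)]
top recess_floor [([209.5, 245.5], 0.56)]
top cover_hinge [([208.1, 234.4], 0.95), ([249.3, 221.8], 0.63)]
top cover_ribs [([212.3, 251.6], 0.93)]
top cover_edge [([216.5, 259.9], 0.56), ([210.9, 245.2], 0.16)]
top deck_key_top [([256.2, 240.3], 0.64)]
top specimen_jar [([159.0, 251.3], 0.9), ([174.4, 283.4], 0.74)]
top dropper_vial [([175.4, 282.1], 0.55)]
top spare_eyepiece [([299.3, 234.4], 0.49)]
top objective_can [([291.7, 204.8], 0.64)]
top cover_glass_box [([249.3, 222.4], 0.53)]
[5.79353279e+02 1.03770727e+02 3.03336518e-01 9.45702555e+00]
[[-1.1, -3.0], [0.1, 1.1], [1.4, -0.0], [0.8, -1.5], [-4.0, 0.6], [2.2, 0.7], [-1.7, -0.1], [2.4, 0.6], [-1.2, -1.3], [0.8, 1.5], [-1.4, -0.7], [1.1, 1.8]]
```

View pics/crop_side.png

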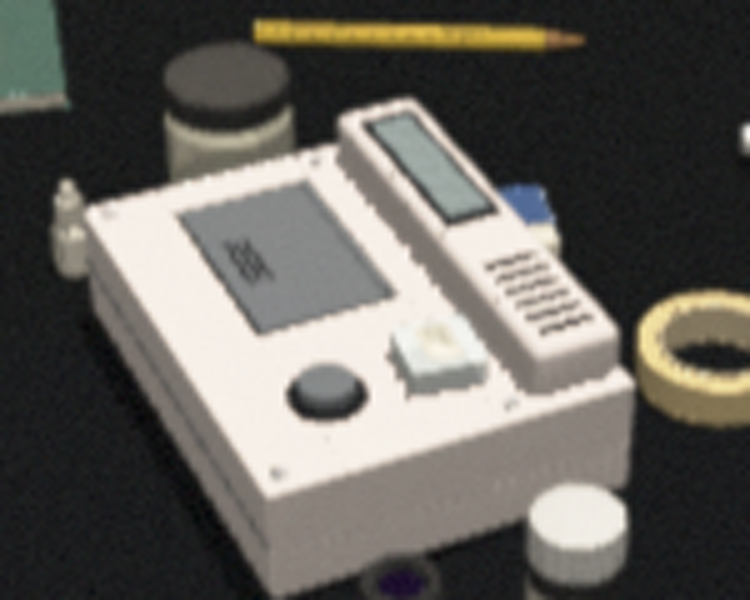

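View pics/crop_top.png

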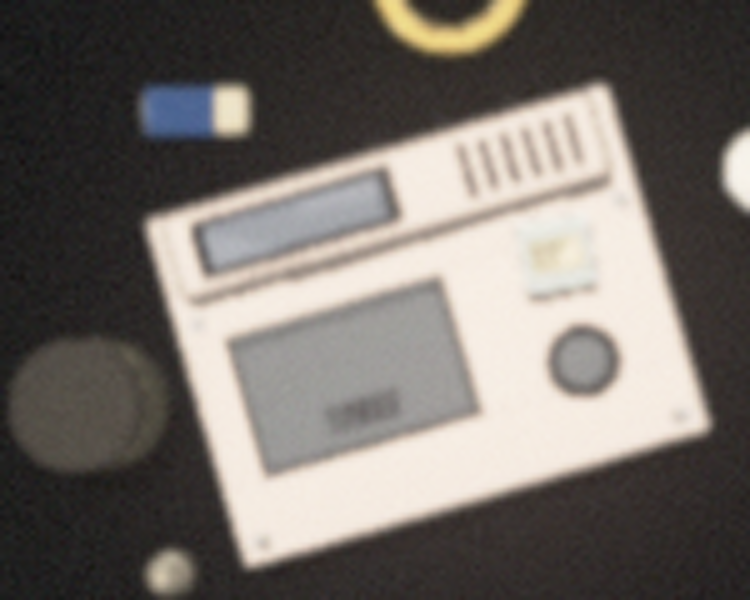

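```bash
cat > fit.py <<'E'
from h import *
off={'side':(190,130),'top':(140,170)}
M={'rl':(16.7,80.7,55),'rr':(16.7,-10.7,55),'fr':(-40.7,-10.7,55),'fl':(-40.7,80.7,55),'dfl':(-75,100,55),'dfr':(-75,-100,55),'drr':(75,-100,55),'key':(-33,-58,63.5)}
O={'top':{'rl':(230,341),'rr':(442,280),'fr':(480,410),'fl':(268,474),'dfl':(247,568),'dfr':(710,430),'key':(584,360)},
'side':{'rl':(310,182),'rr':(394,294),'fr':(260,332),'fl':(180,214),'dfl':(88,207),'dfr':(273,493),'drr':(632,380),'key':(327,386)}}
def res(p,cams=('top','side')):
    return np.concatenate([proj(c,ctrl(p,M[k]))[0]-((np.array(v)+.5)/5-.5+off[c]) for c in cams for k,v in O[c].items()])
for cams in (('top','side'),('top',),('side',)):
    z=[0] if len(cams)==2 else []
    r=least_squares(lambda p:res(p,cams),[580,100,0.3]+z,loss='soft_l1'); print(cams,np.round(r.x,4)); print(np.round(res(r.x,cams).reshape(-1,2),1).tolist())
    if len(cams)==2:
        np.save('pose.npy',r.x)
        for k,P in {'ribs':(-27,35,55),'hinge':(16,35,53),'edge':(-40,35,54),'key':(-27,35,44.5)}.items(): print(k,np.round(ctrl(r.x,P)[0],1))
E
python3 fit.py
python3 - <<'E'
from h import *
from scipy.spatial.transform import Rotation as R
s=arm.get_state(); print(R.from_rotvec(s['ee_rot']).as_matrix().round(3))
E
```

```text
('top', 'side') [5.811661e+02 1.048837e+02 2.813000e-01 3.963200e+00]
[[-0.3, -0.0], [-0.3, -0.3], [-0.0, 0.4], [-0.2, 0.2], [-0.3, -0.0], [0.3, 0.1], [0.2, 0.3], [-0.4, -0.7], [1.1, 0.3], [0.6, 0.3], [-0.3, -0.5], [-0.9, 0.2], [-1.0, 1.0], [1.9, 0.8], [0.6, -1.2]]
ribs [545.5 131.   59. ]
hinge [586.8 142.9  57. ]
edge [533.  127.4  58. ]
key [545.5 131.   48.5]
('top',) [5.813343e+02 1.049741e+02 2.827000e-01]
[[-0.1, -0.0], [-0.2, -0.3], [0.0, 0.3], [0.0, 0.1], [-0.0, -0.2], [0.2, -0.1], [0.1, 0.2]]
('side',) [5.813327e+02 1.107214e+02 2.792000e-01]
[[-0.5, -0.7], [0.7, 0.2], [0.4, 0.1], [-0.2, -0.5], [-0.7, 0.1], [-1.3, 0.5], [1.2, 0.6], [0.3, -1.5]]
[[ 0.     0.301  0.954]
 [ 0.     0.954 -0.301]
 [-1.     0.     0.   ]]
```

```bash
python3 -m crank '[{"jaw":0,"dp":[3.4,-4.7,0],"twist":0.1},{"jaw":0,"dp":[6.9,-9.5,0],"twist":0.25},{"jaw":0,"dp":[10.4,-14.4,0],"twist":0.4},{"jaw":0,"dp":[13.9,-19.3,0],"twist":0.5},{"jaw":0,"dp":[17.4,-24.1,0],"twist":0.59}]' 20
```

```text
t: 1.92
position: [370.8, 377.2, 231.6]
ee_rot: [-0.225, 1.558, 0.226]
contact_force: [1.2, 0.2, -0.3]
width: 0.1
```

```bash
python3 -m crank '[{"jaw":0,"dp":[3.5,-4.9,0],"twist":0},{"jaw":0,"dp":[7.1,-9.8,0],"twist":0},{"jaw":0,"dp":[10.6,-14.7,0],"twist":0},{"jaw":0,"dp":[14.1,-19.6,0],"twist":0},{"jaw":0,"dp":[17.7,-24.55,0],"twist":0}]'
cat > st.py <<'E'
from h import *
from scipy.spatial.transform import Rotation as R
P=np.array([581.3,105.0,.282])
s=arm.get_state(); m=R.from_rotvec(s['ee_rot']).as_matrix()
p=np.array(s['position']); d=p-[P[0],P[1],0]; c,sn=np.cos(P[2]),np.sin(P[2])
print('t',round(s['t'],2),'pos',p.round(1),'ctrl',np.round([c*d[0]+sn*d[1],-sn*d[0]+c*d[1],d[2]],1),'F',np.round(s['contact_force'],1),'yaw of tool y',round(np.arctan2(m[1,1],m[0,1]),3),'xdir',m[:,0].round(3),'w',round(s['width'],1))
E
python3 st.py
```

```text
t: 2.55
position: [548.9, 130.1, 231.9]
ee_rot: [-0.225, 1.558, 0.226]
contact_force: [0.7, 0.8, 1.0]
width: -0.3
t 2.55 pos [548.9 130.1 231.9] ctrl [-24.2  33.2 231.9] F [0.7 0.8 1. ] yaw of tool y 1.858 xdir [ 0.001  0.001 -1.   ] w -0.3
```

```bash
python3 -m crank '[{"jaw":0,"dp":[-0.05,0.1,-5],"twist":0},{"jaw":0,"dp":[-0.1,0.15,-10],"twist":0},{"jaw":0,"dp":[-0.1,0.15,-13.5],"twist":0},{"jaw":0,"dp":[-0.1,0.15,-15.5],"twist":0},{"jaw":0,"dp":[-0.1,0.15,-15.5],"twist":0}]'
python3 st.py
cat > look.py <<'E'
import sys
from h import *
tag=sys.argv[1]
o=[]
for c,(x0,y0) in {'side':(190,110),'top':(150,180)}.items():
    im=arm.get_image(c)
    o.append(cv2.resize(im[y0:y0+120,x0:x0+100],None,fx=4,fy=4,interpolation=cv2.INTER_CUBIC))
cv2.imwrite(f'pics/{tag}.png',np.hstack(o)[:,:,::-1])
E
python3 look.py above
```

```text
t: 3.18
position: [546.8, 131.3, 75.6]
ee_rot: [-0.226, 1.561, 0.226]
contact_force: [1.0, -1.0, 0.3]
width: 0.3
t 3.17 pos [546.8 131.3  75.6] ctrl [-25.9  34.9  75.6] F [ 1.  -1.   0.3] yaw of tool y 1.858 xdir [-0.002  0.    -1.   ] w 0.3
```

View pics/above.png

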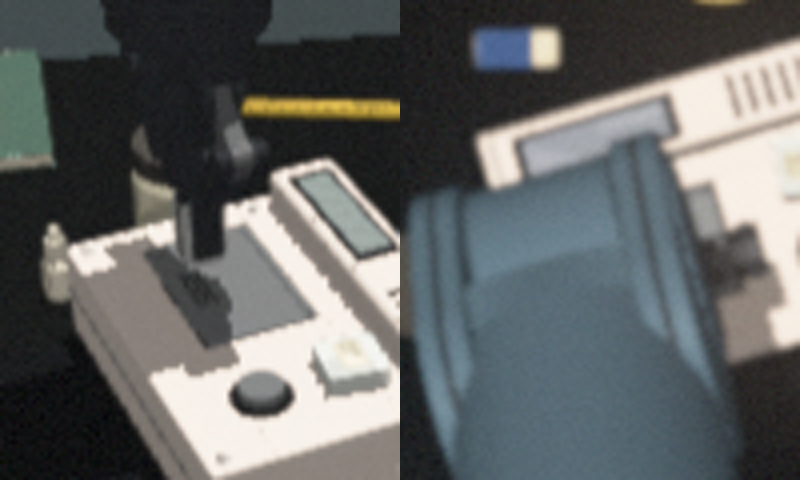

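```bash
python3 - <<'E'
from h import *
P=np.array([581.3,105.0,.282])
for n,X in {'tcp':(546.8,131.3,75.6),'under tcp on cover':(546.8,131.3,55),'ribs':ctrl(P,(-27,35,55))[0],'key':ctrl(P,(-33,-58,63.5))[0]}.items():
    q=proj('side',X)[0]; print(n,q.round(1),'crop',((q-[190,110])*4).round())
E
```

```text
tcp [240.1 174.9] crop [201. 260.]
under tcp on cover [240.6 183.5] crop [203. 294.]
ribs [240.1 183.6] crop [200. 294.]
key [255.7 207.2] crop [263. 389.]
```

The side picture shows the shut fingertips at crop (203,258), directly above the ribs at about (203,290) and within about 1 px of the projection. Next I'll press slowly.

```bash
python3 -m crank '[{"jaw":0,"dp":[0,0,-1.0],"twist":0},{"jaw":0,"dp":[0,0,-1.5],"twist":0},{"jaw":0,"dp":[0,0,-1.8],"twist":0},{"jaw":0,"dp":[0,0,-2.0],"twist":0},{"jaw":0,"dp":[0,0,-2.1],"twist":0}]'
python3 st.py
```

```text
t: 3.9
position: [548.5, 131.8, 56.6]
ee_rot: [-0.225, 1.557, 0.226]
contact_force: [-0.2, 0.1, 0.8]
width: -0.2
t 3.9 pos [548.5 131.8  56.6] ctrl [-24.1  34.9  56.6] F [-0.2  0.1  0.8] yaw of tool y 1.858 xdir [ 0.002  0.001 -1.   ] w -0.2
```

```bash
python3 -m crank '[{"jaw":0,"dp":[-0.1,0,-0.15],"twist":0},{"jaw":0,"dp":[-0.1,0,-0.25],"twist":0},{"jaw":0,"dp":[-0.1,0,-0.35],"twist":0},{"jaw":0,"dp":[-0.1,0,-0.4],"twist":0}]'
python3 st.py
```

```text
t: 4.4
position: [547.8, 131.8, 53.0]
ee_rot: [-0.225, 1.556, 0.226]
contact_force: [-0.4, -0.7, 6.0]
width: -0.3
t 4.4 pos [547.8 131.8  53. ] ctrl [-24.7  35.1  53. ] F [-0.4 -0.7  6. ] yaw of tool y 1.858 xdir [ 0.003  0.001 -1.   ] w -0.3
```

```bash
python3 -m crank '[{"jaw":0,"dp":[0,0,-0.1],"twist":0},{"jaw":0,"dp":[0,0,-0.2],"twist":0},{"jaw":0,"dp":[0,0,-0.25],"twist":0}]'
python3 st.py
```

```text
t: 4.78
position: [547.9, 131.8, 51.4]
ee_rot: [-0.225, 1.556, 0.226]
contact_force: [-4.5, -1.0, 15.9]
width: 0.3
t 4.78 pos [547.9 131.8  51.4] ctrl [-24.6  35.1  51.4] F [-4.5 -1.  15.9] yaw of tool y 1.858 xdir [ 0.003  0.001 -1.   ] w 0.3
```

```bash
python3 -m crank '[{"jaw":0,"dp":[0,0,-0.1],"twist":0},{"jaw":0,"dp":[0,0,-0.1],"twist":0}]'; python3 st.py
python3 -m crank '[{"jaw":0,"dp":[-0.1,0,1],"twist":0},{"jaw":0,"dp":[-0.5,0,5],"twist":0},{"jaw":0,"dp":[-1,-0.3,10],"twist":0},{"jaw":0,"dp":[-1,-0.3,12],"twist":0},{"jaw":0,"dp":[-1,-0.3,12],"twist":0}]'
python3 st.py; python3 look.py open1
```

```text
t: 5.03
position: [547.9, 131.8, 51.4]
ee_rot: [-0.224, 1.556, 0.226]
contact_force: [-2.9, -1.8, 13.4]
width: 0.4
t 5.03 pos [547.9 131.8  51.4] ctrl [-24.6  35.1  51.4] F [-2.9 -1.8 13.4] yaw of tool y 1.858 xdir [ 0.003  0.002 -1.   ] w 0.4
t: 5.65
position: [538.9, 129.2, 173.1]
ee_rot: [-0.224, 1.552, 0.227]
contact_force: [-0.2, -0.7, -0.4]
width: 0.3
t 5.65 pos [538.9 129.2 173.1] ctrl [-34.   35.1 173.1] F [-0.2 -0.7 -0.4] yaw of tool y 1.858 xdir [ 0.006  0.003 -1.   ] w 0.3
```

View pics/open1.png

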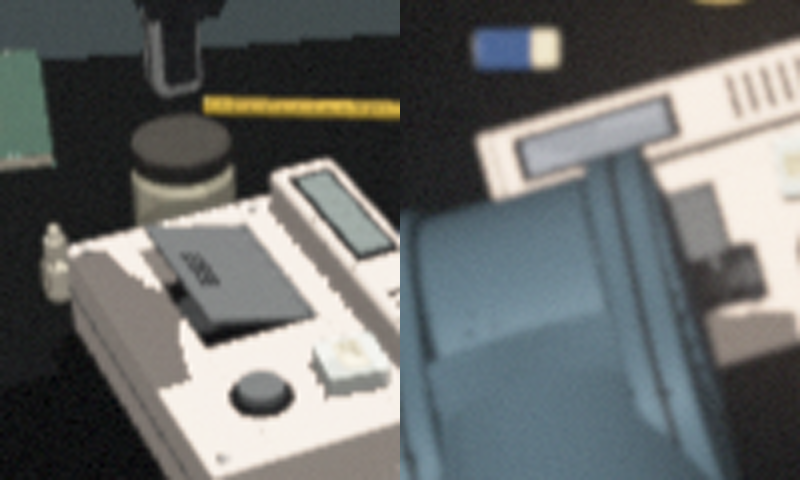

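The cover is rising. I'll wait for it to open fully.

```bash
python3 -m crank '[{"jaw":0,"dp":[0,0,0],"twist":0},{"jaw":0,"dp":[0.4,0.1,0],"twist":0},{"jaw":0,"dp":[0.75,0.2,0],"twist":0},{"jaw":0,"dp":[0.75,0.2,0],"twist":0},{"jaw":0,"dp":[0.75,0.2,0],"twist":0}]'
python3 -m crank '[{"jaw":0,"dp":[0,0,0],"twist":0},{"jaw":0,"dp":[0,0,0],"twist":0},{"jaw":0,"dp":[0,0,0],"twist":0}]'
python3 st.py; python3 look.py open2
```

```text
t: 6.38
position: [544.8, 130.8, 170.6]
ee_rot: [-0.225, 1.557, 0.226]
contact_force: [-0.3, 0.1, 0.9]
width: -0.1
t: 6.75
position: [544.8, 130.7, 170.7]
ee_rot: [-0.225, 1.557, 0.226]
contact_force: [0.8, -0.1, 0.9]
width: 0.1
t 6.75 pos [544.8 130.7 170.7] ctrl [-27.9  34.9 170.7] F [ 0.8 -0.1  0.9] yaw of tool y 1.858 xdir [ 0.002  0.001 -1.   ] w 0.1
```

View pics/open2.png

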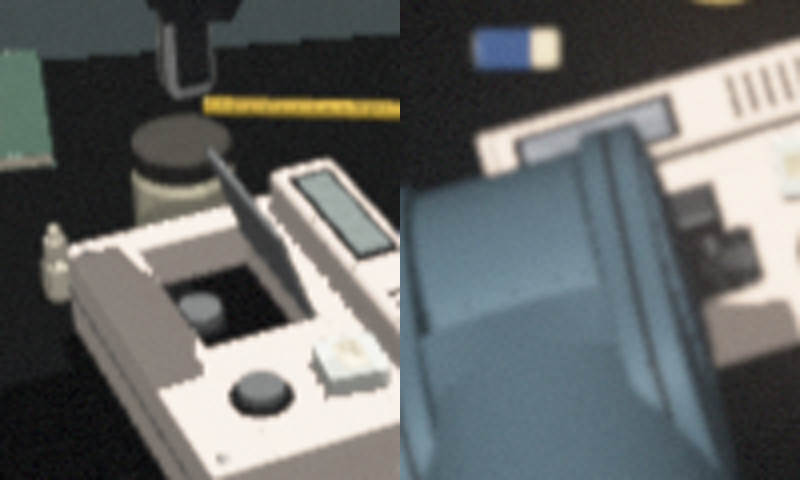

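The cover stands open at about 72°, with its edge near crop (215,155). The recess key is visible at about (201,300). I'll check the key's image position against the projection.

```bash
python3 - <<'E'
from h import *
P=np.array([581.3,105.0,.282])
im=arm.get_image('side'); x0,y0=205,140
cv2.imwrite('pics/key.png',cv2.resize(im[y0:y0+75,x0:x0+80],None,fx=8,fy=8,interpolation=cv2.INTER_CUBIC)[:,:,::-1])
for q in('reset_key_top','cover_edge','deck_key_top'): print(q,[(np.round(d['point'],1).tolist(),round(d['confidence'],2)) for d in arm.tip_of('side',q)[:2]])
for n,X in {'key':(-27,35,44.5),'edge':(-2,35,106),'dk':(-33,-58,63.5),'recess fr':(-41.5,-11.5,55),'rear right':(17.5,-11.5,55),'fl':(-41.5,81.5,55)}.items():
    q=proj('side',ctrl(P,X))[0]; print(n,q.round(1),'crop',((q-[x0,y0])*8).round())
E
```

```text
reset_key_top [([251.8, 154.3], 0.74), ([239.7, 186.0], 0.52)]
cover_edge [([251.8, 157.8], 0.58)]
deck_key_top [([253.7, 203.1], 0.64), ([251.4, 156.5], 0.49)]
key [240.3 187.8] crop [283. 383.]
edge [250.7 159. ] crop [366. 152.]
dk [255.7 207.2] crop [406. 538.]
recess fr [242.1 198.3] crop [297. 466.]
rear right [270.1 190.4] crop [521. 403.]
fl [225.  173.4] crop [160. 267.]
```

View pics/key.png

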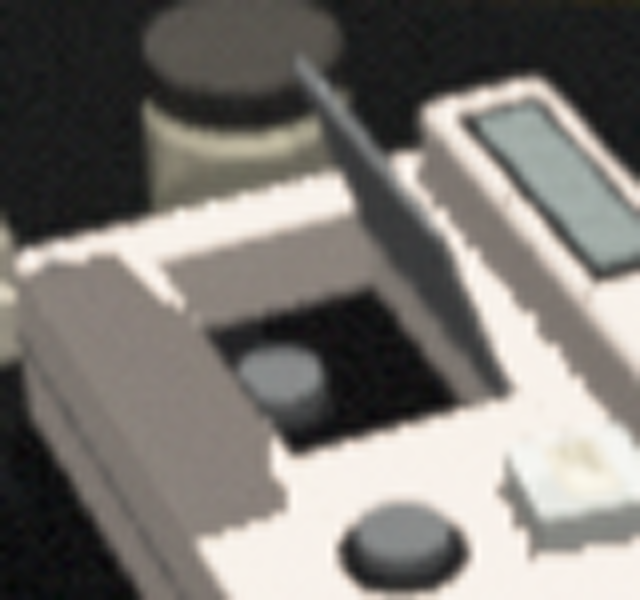

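```bash
python3 -m crank '[{"jaw":0,"dp":[0.1,0.05,-5],"twist":0},{"jaw":0,"dp":[0.1,0.05,-8.5],"twist":0},{"jaw":0,"dp":[0.1,0.05,-10.5],"twist":0},{"jaw":0,"dp":[0.1,0.05,-11.2],"twist":0},{"jaw":0,"dp":[0.1,0.05,-11.6],"twist":0}]'
python3 st.py; python3 look.py in1
```

```text
t: 7.68
position: [546.2, 131.3, 54.9]
ee_rot: [-0.225, 1.556, 0.226]
contact_force: [-0.1, 0.1, 1.0]
width: 0.0
t 7.67 pos [546.2 131.3  54.9] ctrl [-26.4  35.   54.9] F [-0.1  0.1  1. ] yaw of tool y 1.858 xdir [ 0.002  0.001 -1.   ] w 0.0
```

View pics/in1.png

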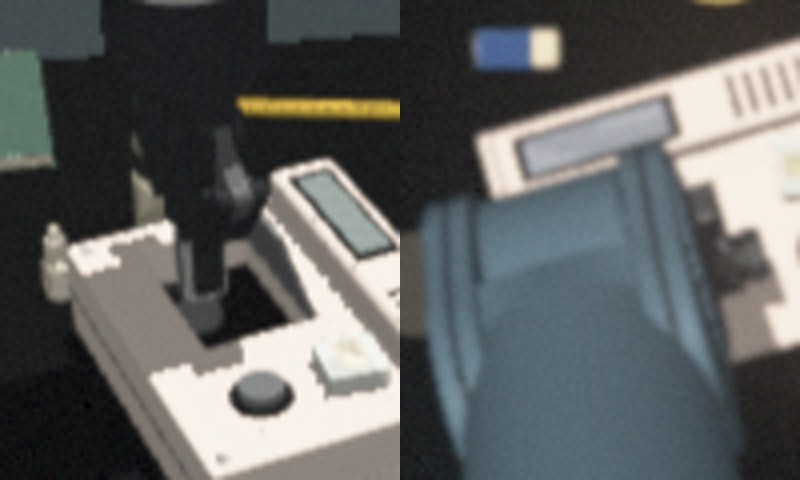

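The fingertips, at crop (205,295), are entering the recess above the key at (207,318), and the cover is clear of the hand. I'll keep going down.

```bash
python3 -m crank '[{"jaw":0,"dp":[0,0,-0.5],"twist":0},{"jaw":0,"dp":[0,0,-0.8],"twist":0},{"jaw":0,"dp":[0,0,-1.0],"twist":0},{"jaw":0,"dp":[0,0,-1.2],"twist":0},{"jaw":0,"dp":[0,0,-1.3],"twist":0}]'
python3 st.py
```

```text
t: 8.4
position: [546.2, 131.4, 42.1]
ee_rot: [-0.225, 1.556, 0.226]
contact_force: [-1.1, -0.1, 2.8]
width: -0.0
t 8.4 pos [546.2 131.4  42.1] ctrl [-26.4  35.1  42.1] F [-1.1 -0.1  2.8] yaw of tool y 1.858 xdir [ 0.002  0.001 -1.   ] w -0.0
```

```bash
python3 -m crank '[{"jaw":0,"dp":[0,0,-0.2],"twist":0},{"jaw":0,"dp":[0,0,-0.35],"twist":0},{"jaw":0,"dp":[0,0,-0.45],"twist":0},{"jaw":0,"dp":[0,0,-0.45],"twist":0}]'
python3 st.py
```

```text
t: 8.9
position: [546.3, 131.4, 39.3]
ee_rot: [-0.224, 1.556, 0.226]
contact_force: [-6.6, -0.8, 21.7]
width: -0.2
t 8.9 pos [546.3 131.4  39.3] ctrl [-26.3  35.1  39.3] F [-6.6 -0.8 21.7] yaw of tool y 1.858 xdir [ 0.002  0.002 -1.   ] w -0.2
```

The key bottomed out: z is 39.3 mm against the expected 39.5, and the force rose to about 22 N. I'll go up, then over behind the cover.

```bash
python3 -m crank '[{"jaw":0,"dp":[0,0,1.5],"twist":0},{"jaw":0,"dp":[0,0,6],"twist":0},{"jaw":0,"dp":[0,0,10.5],"twist":0},{"jaw":0,"dp":[0,0,11],"twist":0},{"jaw":0,"dp":[2,0.6,11],"twist":0}]'
python3 st.py; python3 look.py up2
```

```text
t: 9.52
position: [565.7, 137.1, 149.7]
ee_rot: [-0.224, 1.557, 0.226]
contact_force: [-0.2, 0.1, -0.7]
width: -0.0
t 9.53 pos [565.7 137.1 149.7] ctrl [ -6.   35.2 149.7] F [-0.2  0.1 -0.7] yaw of tool y 1.858 xdir [ 0.002  0.002 -1.   ] w -0.0
```

View pics/up2.png

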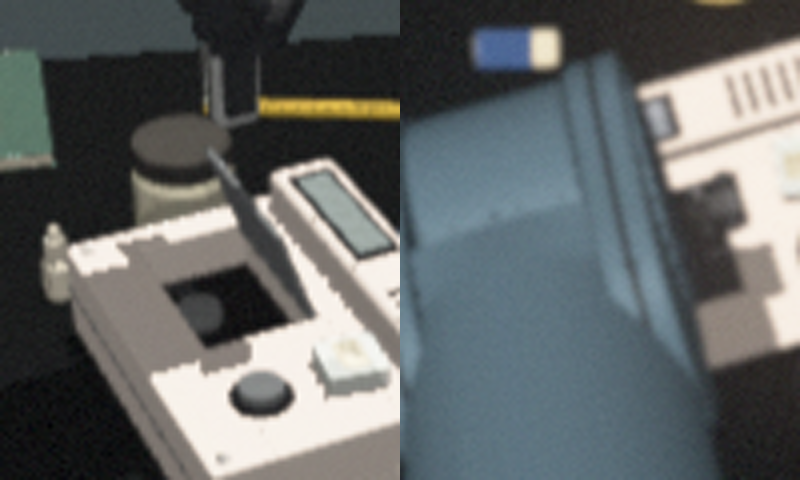

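The key is up and the cover is fully open. I'll move over behind the cover and come down to z ≈ 98.

```bash
python3 -m crank '[{"jaw":0,"dp":[1.5,0.4,0],"twist":0},{"jaw":0,"dp":[2.6,0.75,0],"twist":0},{"jaw":0,"dp":[2.6,0.75,-2.5],"twist":0},{"jaw":0,"dp":[2.6,0.75,-4.5],"twist":0},{"jaw":0,"dp":[2.6,0.75,-5.2],"twist":0}]'
python3 st.py; python3 look.py behind
```

```text
t: 10.25
position: [592.0, 145.1, 95.2]
ee_rot: [-0.225, 1.559, 0.226]
contact_force: [0.4, 0.9, 0.7]
width: -0.3
t 10.25 pos [592.  145.1  95.2] ctrl [21.4 35.5 95.2] F [0.4 0.9 0.7] yaw of tool y 1.858 xdir [ 0.     0.001 -1.   ] w -0.3
```

View pics/behind.png

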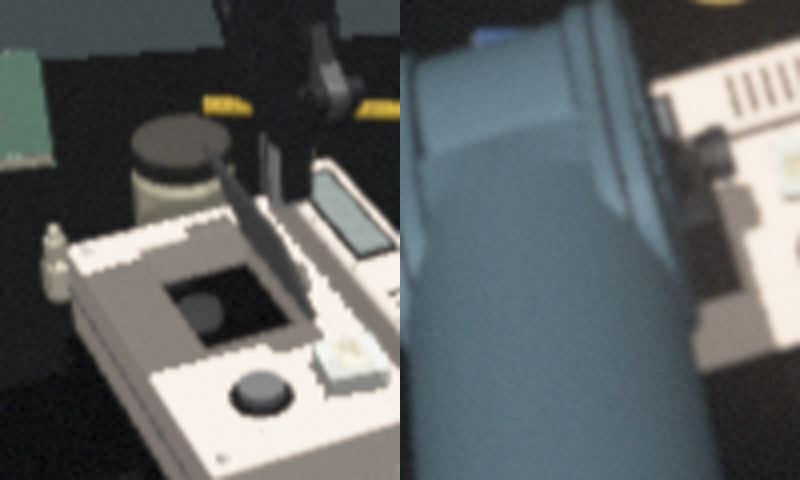

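The fingertips are behind the raised cover near crop (280,200), touching nothing. I'll start the closing arc.

```bash
python3 -m crank '[{"jaw":0,"dp":[-0.4,-0.12,0],"twist":0},{"jaw":0,"dp":[-0.8,-0.23,0],"twist":0},{"jaw":0,"dp":[-1.2,-0.35,-0.1],"twist":0},{"jaw":0,"dp":[-1.63,-0.47,-0.32],"twist":0},{"jaw":0,"dp":[-2.0,-0.58,-0.52],"twist":0}]'
python3 st.py; python3 look.py arc1
```

```text
t: 10.98
position: [573.1, 139.5, 91.4]
ee_rot: [-0.224, 1.556, 0.226]
contact_force: [1.9, 1.0, 2.8]
width: 0.0
t 10.97 pos [573.1 139.5  91.4] ctrl [ 1.7 35.4 91.4] F [1.9 1.  2.8] yaw of tool y 1.858 xdir [ 0.003  0.002 -1.   ] w 0.0
```

View pics/arc1.png

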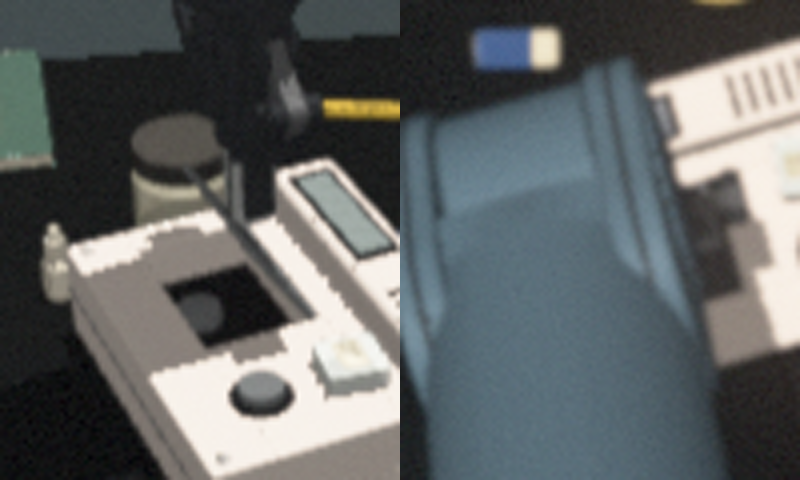

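```bash
python3 -m crank '[{"jaw":0,"dp":[-0.51,-0.15,-0.4],"twist":0},{"jaw":0,"dp":[-0.85,-0.25,-0.69],"twist":0},{"jaw":0,"dp":[-1.19,-0.35,-1.02],"twist":0},{"jaw":0,"dp":[-1.47,-0.43,-1.39],"twist":0},{"jaw":0,"dp":[-1.74,-0.5,-1.79],"twist":0}]'
python3 st.py; python3 look.py arc2
```

```text
t: 11.7
position: [554.7, 134.2, 72.7]
ee_rot: [-0.225, 1.558, 0.226]
contact_force: [3.5, 0.8, 2.9]
width: 0.2
t 11.7 pos [554.7 134.2  72.7] ctrl [-17.4  35.4  72.7] F [3.5 0.8 2.9] yaw of tool y 1.858 xdir [ 0.001  0.001 -1.   ] w 0.2
```

View pics/arc2.png

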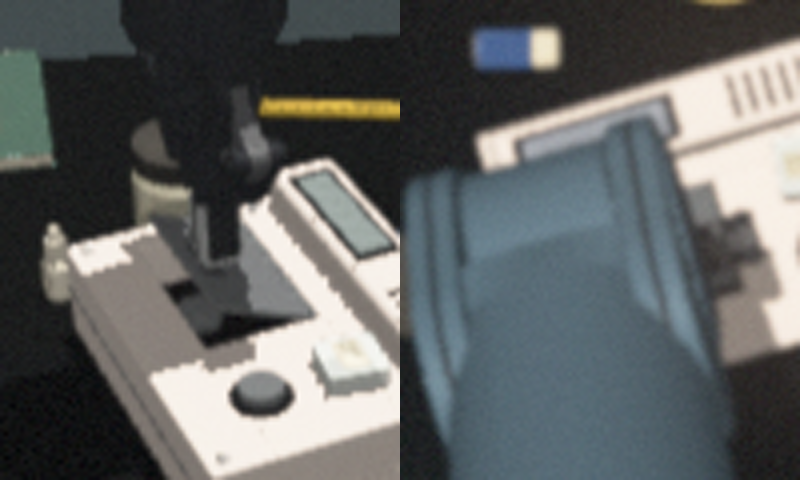

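The cover is about 0.4 rad from shut, with the fingertips on its upper face at crop (218,255). I'll continue.

```bash
python3 -m crank '[{"jaw":0,"dp":[-0.2,-0.06,-0.37],"twist":0},{"jaw":0,"dp":[-0.4,-0.12,-0.78],"twist":0},{"jaw":0,"dp":[-0.54,-0.16,-1.27],"twist":0},{"jaw":0,"dp":[-0.68,-0.2,-1.67],"twist":0},{"jaw":0,"dp":[-0.7,-0.2,-1.85],"twist":0}]'
python3 st.py
```

```text
t: 12.42
position: [546.2, 131.7, 53.4]
ee_rot: [-0.225, 1.561, 0.226]
contact_force: [2.2, -0.5, 5.5]
width: -0.1
t 12.43 pos [546.2 131.7  53.4] ctrl [-26.3  35.5  53.4] F [ 2.2 -0.5  5.5] yaw of tool y 1.858 xdir [-0.002  0.    -1.   ] w -0.1
```

```bash
python3 -m crank '[{"jaw":0,"dp":[0.05,0,-0.1],"twist":0},{"jaw":0,"dp":[0.1,0,-0.2],"twist":0},{"jaw":0,"dp":[0.1,0,-0.3],"twist":0},{"jaw":0,"dp":[0.1,0,-0.38],"twist":0},{"jaw":0,"dp":[0.1,0,-0.38],"twist":0}]'
python3 st.py
```

```text
t: 13.05
position: [546.4, 131.7, 51.1]
ee_rot: [-0.225, 1.563, 0.226]
contact_force: [-5.4, -0.4, 23.6]
width: -0.0
t 13.05 pos [546.4 131.7  51.1] ctrl [-26.1  35.4  51.1] F [-5.4 -0.4 23.6] yaw of tool y 1.858 xdir [-0.004  0.    -1.   ] w -0.0
```

At the stop again: z is 51.1 mm and the force is 23.6 N. I'll release straight up.

```bash
python3 -m crank '[{"jaw":0,"dp":[0,0,1],"twist":0},{"jaw":0,"dp":[0,0,5],"twist":0},{"jaw":0,"dp":[-1,0,11],"twist":0},{"jaw":0,"dp":[-4,0,15],"twist":0},{"jaw":0,"dp":[-8,0,17],"twist":0}]'
python3 -m crank '[{"jaw":0,"dp":[0,0,0],"twist":0},{"jaw":0,"dp":[-4,4,2],"twist":0},{"jaw":0,"dp":[-4,10,2],"twist":0},{"jaw":0,"dp":[-4,16,2],"twist":0},{"jaw":0,"dp":[-4,20,2],"twist":0}]'
python3 -m crank '[{"jaw":0,"dp":[0,0,0],"twist":0},{"jaw":0,"dp":[0,0,0],"twist":0},{"jaw":0,"dp":[0,0,0],"twist":0}]'
python3 st.py; python3 - <<'E'
from h import *
o=[]
for c,(x0,y0) in {'side':(195,130),'top':(140,180)}.items():
    o.append(cv2.resize(arm.get_image(c)[y0:y0+140,x0:x0+135],None,fx=2.96,fy=2.96,interpolation=cv2.INTER_CUBIC)[:414])
cv2.imwrite('pics/end.png',np.hstack(o)[:,:,::-1])
E
```

```text
t: 13.68
position: [465.4, 131.4, 222.4]
ee_rot: [-0.224, 1.563, 0.226]
contact_force: [-0.4, 0.3, 0.1]
width: -0.2
t: 14.3
position: [424.4, 333.7, 241.1]
ee_rot: [-0.227, 1.565, 0.227]
contact_force: [0.3, 0.4, -0.5]
width: 0.2
t: 14.68
position: [424.8, 331.8, 240.7]
ee_rot: [-0.226, 1.566, 0.224]
contact_force: [-0.0, -0.0, 0.5]
width: 0.1
t 14.68 pos [424.8 331.8 240.7] ctrl [-87.2 261.4 240.7] F [-0.  -0.   0.5] yaw of tool y 1.857 xdir [-0.007 -0.002 -1.   ] w 0.1
```

View pics/end.png

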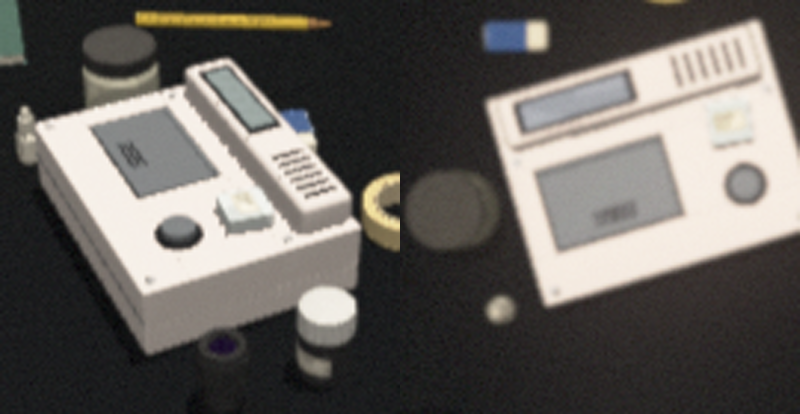

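The cover is flush and shut: side crop (155,150), top crop (610,195). All the objects are in place and the hand is well clear, so I'm handing in.

```bash
python3 -c "
from rig import arm
print(arm.sign_off())"
```

```text
the job is handed in; nothing more can be done
None
```

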